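# Lock a quarter-turn anchor and prove it with a pull

## Robot

A 6-joint arm with a two-finger parallel gripper is mounted at the origin on the work surface. World frame = base frame: x ahead of the robot, y to its left, z up, the work surface at z = 0. Lengths are in m, angles in rad, forces in N, time in s.
With the tool pointing down it reaches from about 0.25 to 0.725 m from the base axis. Payload 4 kg.
Tool frame: the origin (TCP) lies on the centre line of the jaws, within the pads' length; the fingertips stand 22 mm ahead of it and the grasp point (between the pads) lies 3 mm ahead of it; z points along the fingers, y is the direction in which the jaws open and shut (so a half turn about z gives the same grasp; the last joint's range is limited). The gripper opens to 85 mm and grips with 20 to 120 N. Pads are 22 mm wide; open, the fingers measure 114 mm over their backs; the gripper's body (76 mm by 85 mm) begins 54 mm behind the grasp point. The pads swing forward as they close: fully open they stand 13 mm farther back than shut.
Start: joints at [-1.113, 0.241, 0.005, 1.335, 0, 1.571], TCP at [0.221, -0.449, 0.215] pointing down, gripper open.
Joint ranges: [-2.72, 2.72], [-1.05, 1.87], [-1.09, 1.28], [-1.99, 2.15], [-1.42, 1.44], [-3.14, 3.14]. Speed limits (rad/s): [2.79, 2.79, 3.14, 3.14, 3.14, 3.14].

## Interface

Orientations are given as a unit quaternion [x, y, z, w].
In Python, from station import r, camera, camera_params gives the robot as it stands. The module is installed in compiled form; this text tells all that it offers.
- The arm moves only by the shell command python3 -m jog 'ROWS' [OPENING]. ROWS is JSON, one flat list of numbers, 4 for each row, row after row: the shift along the tool's x, y, z in m, then the turn about the tool's z in degrees. A call has 1 to 12 rows; each row shifts and turns the commanded pose from where the row before left it, along the tool's axes as they then stand; what a row does not reach is not made up. A row lasts 1/10 s, in which the tool goes at most 50 mm and 8.59 degrees, less where a joint would pass 70% of its speed; a pose out of reach is approached as far as the arm can. A call with a gripper value outside its range is refused whole. OPENING is the opening, from 0 (shut) to 1 (fully open), set as the call begins (- or left out, the last holds). The fingers move at their own pace and stop on an object; the grip force is fixed at half the most. Time passes only in rows, so rows that do not move let the fingers close. It gives the time, the measured TCP pose, the force and the opening at its end, in the units of the state.
- r.state(): the state, without advancing time (a new reading comes with each control period).
- camera(name): name is "scene" or "top" or "wrist"; returns the picture (384x512x3 uint8, red, green, blue); there is no depth.
- camera_params(name): a dict with "vertical_fov" (degrees; the focal length in pixels is half the picture's height over the tangent of half this angle, whatever the lens; pixels are square), "cx", "cy" (the principal point, pixels), "rvec" (rotation vector, rad) and "tvec" (3), from world to camera coordinates, as OpenCV has them. Camera axes: x right, y down, z forward; pixel columns grow to the right and rows downward; lengths in m; the calibration is good to about 2 mm. A picture is of the moment at which its call begins: read the wrist's pose just before it. camera_params takes no time and is no camera call; for the wrist camera it gives the pose at the moment of the call.
- r.close_job(): hands the job in, once; it reports no verdict.
The state is a dict: "t": time; "q": joint angles; "joint_velocities": joint speeds; "joint_torque": joint torques, N m; "tcp_pos": TCP position; "ee_rot": TCP orientation; "contact_force": force on the tool from outside, world axes, zero at the start; "ft_torque": the same for the moment, N m; "opening": opening from 0.0 (shut) to 1.0 (fully open).
Only numpy, scipy, OpenCV 4.12 (cv2) and the standard library are available. Lean on these libraries where they do the work, as an engineer would, in place of code of your own. Each camera call takes 0.05 s, during which the arm holds its last target. There are 200 camera calls.

## Task

Take the quarter-turn anchor out of its wooden parking block, lower it fully home through the slot of the metal anchor base and give it a quarter turn either way, so that its handle lies across the slot. Then prove that it holds: pull it straight up with about 10 N and keep that pull for two seconds, never loading the base with more than 30 N by pull or push. Let it sink fully home again, still turned across, and let go of it, leaving everything else where it is.

Things in the scene. Friction and masses are not known exactly. Their poses are not given: they have to be found in the camera images.
- anchor_grip (a point): Quarter-turn anchor, 0.2 kg: black bar handle 48 mm long (its x) x 16 wide (y) x 34 high on a 10 mm steel shaft; below, a steel crossbar that runs the same way as the handle. z points up. This point is the handle's centre, 73 mm above the anchor's underside; the handle's underside is 56 mm above it. Grip the handle across its 16 mm width. In the hand it may sit a little off.
- anchor_foot (a point): Centre of the underside of the anchor's crossbar (38 mm long (x) x 12 wide (y) x 8 high); axes as the handle's. The foot is flat: left free in the block or base, the anchor stands upright on it.
- base: Anchor base, bolted to the bench: grey metal block 110 x 110 x 52 mm high with a bright 6 mm cover plate, a slot in its middle. Origin under its centre. Under the cover is a 50 x 50 mm pocket where the crossbar turns freely; its floor is 6 mm above the bench. Fully home, the crossbar stands on that floor, the handle's centre is 79 mm above the bench and its underside 10 mm above the cover.
- slot (a point): Centre of the base's slot, 42 mm long (its x) x 16 wide (y), at the cover's top, 52 mm above the bench. Turned across and pulled up, the anchor first rises freely by 4 to 20 mm (differs each time, cannot be seen), then its crossbar meets a sprung strike beneath the cover, which yields about 1 mm for each 5 N and stops hard after 6 mm.
- block: Wooden parking block fixed to the bench, 180 (x) x 80 (y) x 36 mm. Origin under its centre. At x = -35 mm a slot 42 x 16 mm, 30 mm deep, along x, holds the anchor (handle centre 79 mm above the bench); at x = +50 mm a round hole holds the spare stud.
- stud: spare stud: plain round pin with a 32 mm round black knob, standing in the round hole at the other end of the wooden block; not part of the job. Origin at its foot.
- tape: grey tape measure lying flat, 66 x 62 x 36 mm; bystander. Origin under its centre.
- screwdriver: black-handled screwdriver lying on the bench; bystander. Origin under its centre.
- wrench: steel wrench lying on the bench; bystander. Origin under its centre.
- jar: glass jar with steel cap, 66 mm across and 85 mm high; bystander. Origin under its centre.
- carton_a: long white card box, 170 x 48 x 48 mm, long side along its x; bystander. Origin under its centre.
- carton_b: long blue-grey card box, 170 x 48 x 48 mm, long side along its x; bystander. Origin under its centre.
Things that resemble listed ones, but are neither listed nor needed, are in the scene too. What is shaped like the part that bears anchor_grip but green or orange is not meant.

How it is judged:
On the way, in this order (a step that is already met when the one before it is completed fails the run):
1. the anchor is lowered fully home through the slot, its handle along the slot (horizontal distance between anchor_grip and slot below 0.02 m and angle between anchor_grip's own z axis and vertical below 0.15 rad and z of anchor_grip in the frame of base below 0.083 m and angle between the x axis of anchor_grip and the x axis of base, either way round below 0.3 rad), for 0.1 s.
2. it is turned across the slot (within 23 degrees) while in the pocket (horizontal distance between anchor_grip and slot below 0.02 m and angle between anchor_grip's own z axis and vertical below 0.15 rad and z of anchor_grip in the frame of base below 0.087 m and angle between the x axis of anchor_grip and the y axis of base, either way round below 0.4 rad), for 0.1 s.
3. it is pulled up against the strike with 6.5 to 13 N for 1.2 s without a break (horizontal distance between anchor_grip and slot below 0.02 m and angle between anchor_grip's own z axis and vertical below 0.15 rad and angle between the x axis of anchor_grip and the y axis of base, either way round below 0.4 rad and z of anchor_grip in the frame of base above 0.0815 m and contact force between anchor and base between 6.5 and 13 N), for 1.2 s.
At the end, for the whole second after the job is handed in: The anchor stands released, upright (within 8 degrees) and at rest in the base's slot, fully home (within 3 mm) and turned across the slot (within 23 degrees) (horizontal distance between anchor_grip and slot below 0.02 m and angle between anchor_grip's own z axis and vertical below 0.15 rad and angle between the x axis of anchor_grip and the y axis of base, either way round below 0.4 rad and z of anchor_grip in the frame of base below 0.082 m and linear speed of anchor below 0.01 m/s and contact force between the fingers and anchor below 0.05 N); the robot touches nothing.
It fails at once if the anchor loads the base with more than 30 N (contact force between anchor and base above 30 N).
It fails at once if a bystander is moved by more than 30 mm (distance of any of stud, tape, screwdriver, wrench, jar, carton_a, carton_b from where it was at the start of the episode above 0.03 m).
It also fails if it takes over 64 s, if anything falls off the work surface, if the arm or the gripper's body presses on something with over 40 N, if the wrist force passes 120 N, or if a joint passes its speed limit or range.

## Working session

There is one attempt and no reset: what is moved stays moved. The work goes in short steps, Python scripts to look and compute and a shell command to move; the robot and the scene stay as the last step left them, time stands still between calls to the robot, and variables do not carry over. Pictures are saved under pics/ and viewed, about 8 in all and at most 12, crops included, and the job is handed in when it is done.

```bash
mkdir -p pics; python3 - <<'E'
from station import r,camera,camera_params
import cv2
print(r.state())
for n in("top","scene"):
    print(n,camera_params(n)); cv2.imwrite(f"pics/{n}0.png",cv2.cvtColor(camera(n),cv2.COLOR_RGB2BGR))
E
```

```text
{'t': 0.0, 'q': array([-1.11302082e+00,  2.41405054e-01,  3.71191036e-03,  1.33516281e+00,
       -1.09595162e-05,  1.57079668e+00]), 'joint_velocities': array([ 1.97579074e-04, -3.16195677e-04, -1.11161732e-05, -1.65929040e-03,
       -3.71673323e-06, -1.47801557e-03]), 'joint_torque': array([ 2.23115417e-04, -3.72320223e+01,  2.52406794e+01,  1.69873849e-02,
        1.01995374e-04, -1.23752464e-06]), 'tcp_pos': array([ 0.22068304, -0.44793047,  0.21371222]), 'ee_rot': array([ 9.73918882e-01,  2.26894142e-01, -2.38995976e-04, -1.00171201e-03]), 'contact_force': array([ 0.79496768, -0.33511786, -0.25566677]), 'ft_torque': array([ 0.0117071 , -0.04476926,  0.05715862]), 'opening': 0.9959971401602681}
top {'vertical_fov': 46.051489781445035, 'cx': 252.8793491892693, 'cy': 186.09501191254623, 'rvec': array([ 2.13729709, -2.16358828,  0.13467519]), 'tvec': array([-0.00909891,  0.54666094,  1.01568381])}
scene {'vertical_fov': 52.67104866527076, 'cx': 247.31877029597777, 'cy': 193.8883457964599, 'rvec': array([ 1.46832754,  1.96659251, -0.92125151]), 'tvec': array([ 0.17678475, -0.27656343,  1.47378987])}
```

View pics/top0.png

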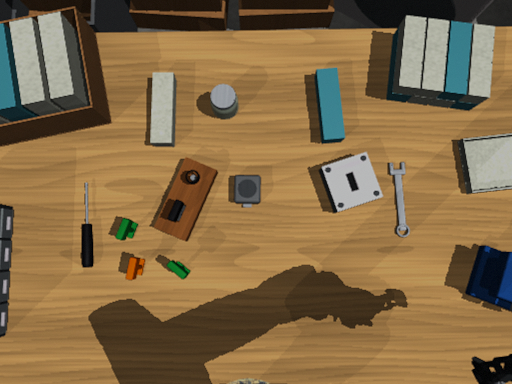

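View pics/scene0.png

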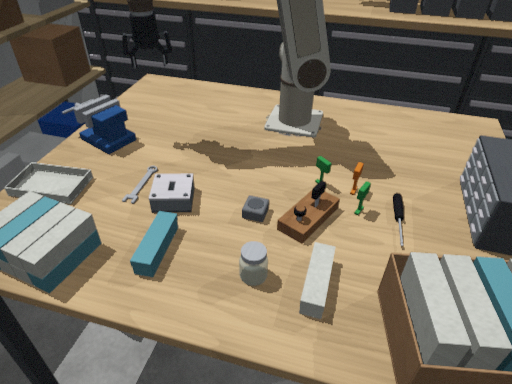

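The top view shows the block at about (186,198) with the black handle at (173,210) and the stud knob at (192,177). The base is at (351,182), with its dark slot in the middle. The green and orange decoys lie or stand below the block. Next I measure these.

```bash
cat > h.py <<'E'
from station import r,camera,camera_params
import cv2,numpy as np
from scipy.spatial.transform import Rotation as R
def ray(p,uv,z):
    f=192/np.tan(np.radians(p["vertical_fov"]/2)); M=cv2.Rodrigues(np.array(p["rvec"]))[0]
    c=-M.T@p["tvec"]; d=M.T@np.array([(uv[0]-p["cx"])/f,(uv[1]-p["cy"])/f,1]); return c+d*(z-c[2])/d[2]
def proj(p,X):
    f=192/np.tan(np.radians(p["vertical_fov"]/2)); M=cv2.Rodrigues(np.array(p["rvec"]))[0]
    c=M@np.array(X)+p["tvec"]; return np.array([p["cx"]+f*c[0]/c[2],p["cy"]+f*c[1]/c[2]])
def blobs(mask,p,z,amin=30,off=(0,0)):
    for c in cv2.findContours(mask.astype(np.uint8),cv2.RETR_LIST,cv2.CHAIN_APPROX_NONE)[0]:
        if cv2.contourArea(c)<amin: continue
        b=cv2.boxPoints(cv2.minAreaRect(c))+np.array(off); w=np.array([ray(p,u,z)[:2] for u in b])
        a,e=w[1]-w[0],w[2]-w[1]; l=a if np.hypot(*a)>np.hypot(*e) else e
        print("px",b.mean(0).round(1),"world",w.mean(0).round(4),"size",np.hypot(*a).round(4),np.hypot(*e).round(4),"long ang",np.degrees(np.arctan2(l[1],l[0])).round(1)%180)
E
python3 - <<'E'
from h import *
im=cv2.cvtColor(cv2.imread("pics/top0.png"),cv2.COLOR_BGR2RGB); p=camera_params("top")
c=-cv2.Rodrigues(p["rvec"])[0].T@p["tvec"];print("cam",c)
hsv=cv2.cvtColor(im,cv2.COLOR_RGB2HSV)
def sub(x0,y0,x1,y1): return im[y0:y1,x0:x1],hsv[y0:y1,x0:x1],(x0,y0)
a,h,o=sub(145,150,225,245); m=(h[...,2]<45)
print("dark near block @0.096");blobs(m,p,.096,20,o)
m2=(a[...,0]<135)&(a.max(2)>0)&(a[...,0].astype(int)<150);print("block @.036");blobs(m2,p,.036,500,o)
a,h,o=sub(310,145,390,220)
print("base@.052");blobs((h[...,1]<50)&(h[...,2]>120),p,.052,500,o);print("slot");blobs(h[...,2]<60,p,.052,20,o)
v=np.hstack([cv2.resize(im[y:y+80,x:x+80],(400,400),interpolation=cv2.INTER_CUBIC) for x,y in((145,160),(311,142))])
cv2.imwrite("pics/z.png",v[...,::-1])
E
```

```text
cam [ 0.40867833 -0.02158527  1.07844827]
dark near block @0.096
px [175.4 210.6] world [0.4868 0.1534] size 0.0465 0.0239 long ang 155.5
px [192.  176.5] world [0.5616 0.1177] size 0.0309 0.029 long ang 89.3
block @.036
px [183.9 198.3] world [0.5208 0.1445] size 0.1828 0.0992 long ang 156.5
base@.052
px [352.  181.3] world [ 0.5531 -0.243 ] size 0.1121 0.1124 long ang 16.900000000000006
slot
px [351.9 181.2] world [ 0.5529 -0.2429] size 0.0139 0.0399 long ang 16.0
px [327.  190.2] world [ 0.5332 -0.1852] size 0.0089 0.1063 long ang 17.5
```

View pics/z.png

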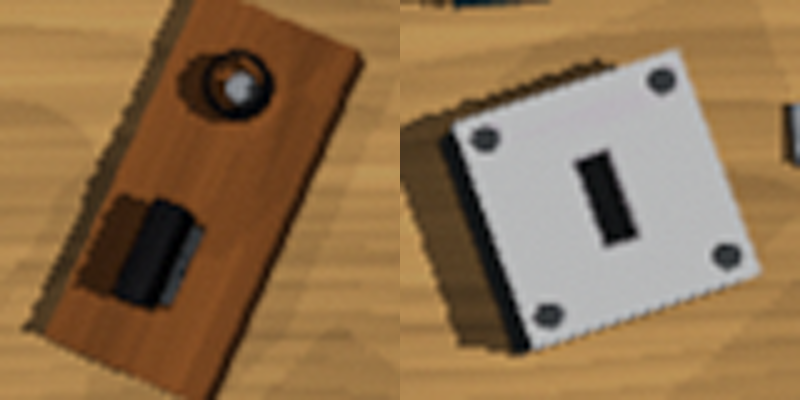

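The handle measures about 24 mm across including its lit side, at angle ~156°. The slot is at (0.553,-0.243) at 16.5°. The anchor–stud distance is 83 mm against a nominal 85, so the measurements agree. I move above the anchor.

```bash
python3 -m jog '[0.036,-0.03,0,0, 0.036,-0.03,0,0, 0.036,-0.03,0,0, 0.036,-0.03,0,0, 0.036,-0.03,0,0, 0.036,-0.03,0,0, 0.036,-0.03,0,0, 0.036,-0.03,0,0, 0.036,-0.03,0,0, 0.036,-0.03,0,0, 0.036,-0.03,0,0, 0.036,-0.03,0,0]' 1; python3 -m jog '[0.036,-0.03,0,0, 0.036,-0.03,0,0, 0,0,0,-8, 0,0,0,0]' 1; python3 -c "
from h import *
s=r.state();print(s['q'],R.from_quat(s['ee_rot']).as_matrix().round(4))"
```

```text
t: 1.3
tcp_pos: [0.4495, 0.0673, 0.2144]
ee_rot: [0.974, 0.227, -0.0, 0.0]
contact_force: [0.9, -1.0, -0.4]
opening: 0.994
t: 1.7
tcp_pos: [0.4871, 0.1522, 0.2135]
ee_rot: [0.955, 0.296, -0.001, 0.0]
contact_force: [0.3, -0.1, -0.4]
opening: 1.0
[ 3.02963785e-01  2.63510231e-01  3.23490197e-02  1.34190133e+00
 -1.66710094e-04  2.84458158e+00] [[ 8.253e-01  5.646e-01 -2.100e-03]
 [ 5.646e-01 -8.253e-01 -8.000e-04]
 [-2.200e-03 -5.000e-04 -1.000e+00]]
```

Yaw = q1 − q6 + 180, so I turn to yaw ≈156° (q6 ≈ 41°), which keeps range for the later turns.

```bash
python3 -m jog '[0,0,0,-8.5, 0,0,0,-8.5, 0,0,0,-8.5, 0,0,0,-8.5, 0,0,0,-8.5, 0,0,0,-8.5, 0,0,0,-8.5, 0,0,0,-8.5, 0,0,0,-8.5, 0,0,0,-8.5, 0,0,0,-8.5, 0,0,0,-8.5]'; python3 -m jog '[0,0,0,-8.5, 0,0,0,-8.5, 0,0,0,-2.3, 0,0,0,0]'; python3 - <<'E'
from h import *
s=r.state();print(s['q'],s['tcp_pos'],R.from_quat(s['ee_rot']).as_matrix().round(3))
p=camera_params("wrist");im=camera("wrist");print(p);cv2.imwrite("pics/w1.png",im[...,::-1])
print(proj(p,[.487,.153,.096]),proj(p,s['tcp_pos']))
h=cv2.cvtColor(im,cv2.COLOR_RGB2HSV)
blobs((h[...,2]<45),p,.096,300)
E
```

```text
t: 2.9
tcp_pos: [0.4869, 0.1497, 0.2146]
ee_rot: [0.372, 0.928, -0.0, -0.0]
contact_force: [-0.4, -0.2, -0.5]
opening: 1.002
t: 3.3
tcp_pos: [0.487, 0.1499, 0.2146]
ee_rot: [0.214, 0.977, -0.0, -0.0]
contact_force: [-0.5, 0.5, -0.9]
opening: 1.001
[ 2.98628476e-01  2.59927816e-01  3.05331409e-02  1.34192652e+00
 -1.18989535e-04  7.29953817e-01] [0.48698812 0.14987169 0.21462012] [[-0.908  0.418 -0.   ]
 [ 0.418  0.908 -0.   ]
 [ 0.    -0.    -1.   ]]
{'vertical_fov': 69.92624222080893, 'cx': 250.97695313335078, 'cy': 189.97249543120577, 'rvec': array([-2.4061692 , -1.54022196, -0.25311906]), 'tvec': array([-0.33907822, -0.40057737,  0.25887009])}
[254.56932468 178.9938289 ] [252.47770865 232.80367602]
px [255.5 313.5] world [0.6578 0.0765] size 0.5836 0.2296 long ang 65.2
px [256.4 174. ] world [0.4836 0.1567] size 0.0142 0.0518 long ang 157.5
px [403.2  32.5] world [0.4198 0.3302] size 0.0212 0.0651 long ang 4.5
```

View pics/w1.png

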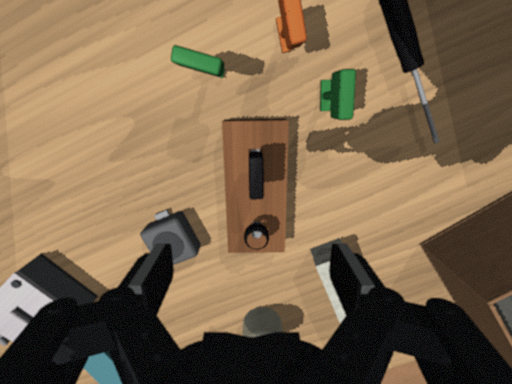

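The wrist view shows the handle at (256,174), vertical in the image and therefore aligned with the tool to ~1°. It sits about 4–5 mm to +y and 3–6 mm to +x of the TCP. I descend and grip.

```bash
python3 -m jog '[0.004,0.004,0,0, 0,0,0.03,0, 0,0,0.03,0, 0,0,0.03,0, 0,0,0.02,0, 0,0,0.012,0, 0,0,0.01,0, 0,0,0,0, 0,0,0,0]' 0.6; python3 -m jog '[0,0,0,0, 0,0,0,0, 0,0,0,0, 0,0,0,0, 0,0,0,0, 0,0,0,0, 0,0,0,0]' 0; python3 - <<'E'
from h import *
s=r.state();print(s)
p=camera_params("wrist");im=camera("wrist");cv2.imwrite("pics/w2.png",im[...,::-1])
E
```

```text
t: 4.25
tcp_pos: [0.4861, 0.1565, 0.0833]
ee_rot: [0.212, 0.977, 0.0, 0.001]
contact_force: [0.6, 0.0, 0.5]
opening: 0.6
t: 4.95
tcp_pos: [0.4854, 0.1563, 0.0826]
ee_rot: [0.212, 0.977, -0.0, -0.0]
contact_force: [-0.0, 0.7, 0.1]
opening: -0.0
{'t': 4.95, 'q': array([ 3.11443952e-01,  3.57576866e-01, -1.94944781e-01,  1.01837543e+00,
        4.36921154e-05,  7.38560441e-01]), 'joint_velocities': array([3.34402119e-04, 2.03396703e-03, 9.30475414e-05, 1.33176915e-03,
       8.89338768e-04, 5.08993315e-04]), 'joint_torque': array([-6.29349252e-04, -3.98684335e+01,  2.22995996e+01,  1.78044294e-03,
       -1.76695294e-04,  7.48188336e-05]), 'tcp_pos': array([0.4854369 , 0.15628672, 0.08258672]), 'ee_rot': array([ 2.11938647e-01,  9.77282972e-01, -6.34488464e-06, -5.45403399e-05]), 'contact_force': array([-0.04513523,  0.66424131,  0.10493627]), 'ft_torque': array([ 0.01242943, -0.03691535, -0.00413901]), 'opening': -7.465585029276631e-05}
```

View pics/w2.png

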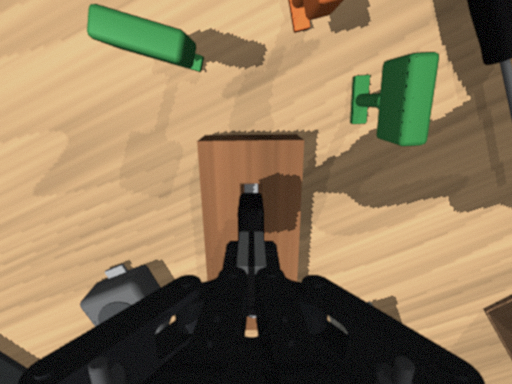

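The fingers shut on nothing (opening 0). The black handle still stands ahead of them at (250,190–230), so it lies farther in tool +x or lower than I assumed. I check this by triangulating.

```bash
python3 - <<'E'
from h import *
p=camera_params("wrist");M=cv2.Rodrigues(p["rvec"])[0];c=-M.T@p["tvec"]
s=r.state();T=R.from_quat(s['ee_rot']).as_matrix();print("wrist cam in tool",T.T@(c-s['tcp_pos']),"view dir in tool",T.T@M[2])
print("grasp pt px",proj(p,s['tcp_pos']+T@[0,0,.003]),"tip px",proj(p,s['tcp_pos']+T@[0,0,.022]))
for u in((250,193),(250,230)):
  for z in (.096,.062,.036): print(u,z,T.T@(ray(p,u,z)-s['tcp_pos']))
im=camera("scene");q=camera_params("scene")
print(proj(q,[.487,.153,.079]),proj(q,s['tcp_pos']))
u,v=proj(q,s['tcp_pos']).astype(int)
cv2.imwrite("pics/s2.png",cv2.resize(im[v-50:v+50,u-60:u+60,::-1],(720,600),interpolation=cv2.INTER_CUBIC))
E
```

```text
wrist cam in tool [ 0.08275324 -0.00098711 -0.15881002] view dir in tool [-3.19969539e-01  5.66243540e-04  9.47427661e-01]
grasp pt px [252.36027987 230.64087957] tip px [252.21375301 218.49950095]
(250, 193) 0.096 [ 0.03185971 -0.00144923 -0.01342105]
(250, 193) 0.062 [ 0.01995819 -0.0015573   0.02057834]
(250, 193) 0.036 [ 0.01085703 -0.00163994  0.04657788]
(250, 230) 0.096 [ 0.00881856 -0.00148803 -0.01342223]
(250, 230) 0.062 [-0.00847116 -0.00160517  0.02057689]
(250, 230) 0.036 [-0.02169271 -0.00169475  0.04657622]
[317.64016491 189.27581591] [319.11597792 188.0960188 ]
```

View pics/s2.png

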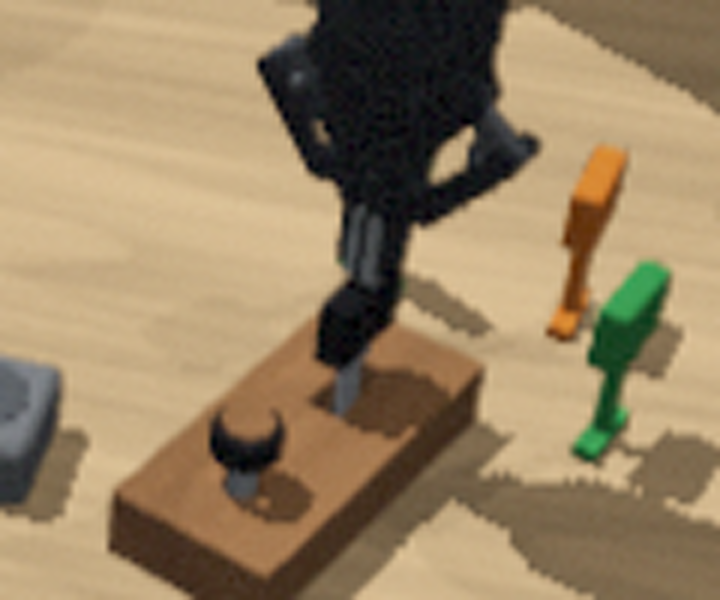

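The scene crop shows the jaws at the handle, yet the reading says shut. I lift 40 mm and see whether the anchor comes along (weight, view).

```bash
python3 -m jog '[0,0,-0.01,0, 0,0,-0.01,0, 0,0,-0.01,0, 0,0,-0.01,0, 0,0,0,0, 0,0,0,0]'; python3 - <<'E'
from h import *
print(r.state()['contact_force'],r.state()['opening'])
a=camera("wrist")[100:384,100:400];q=camera_params("scene");u,v=proj(q,r.state()['tcp_pos']).astype(int)
b=camera("scene")[v-40:v+60,u-50:u+50]
cv2.imwrite("pics/w3.png",np.hstack([a,cv2.resize(b,(284,284),interpolation=cv2.INTER_CUBIC)])[...,::-1])
E
```

```text
t: 5.65
tcp_pos: [0.4858, 0.1564, 0.1231]
ee_rot: [0.212, 0.977, 0.0, 0.0]
contact_force: [-0.2, 0.2, -0.7]
opening: -0.0
[-0.16689027  0.17023638 -0.70744209] -0.00015987948311178507
```

View pics/w3.png

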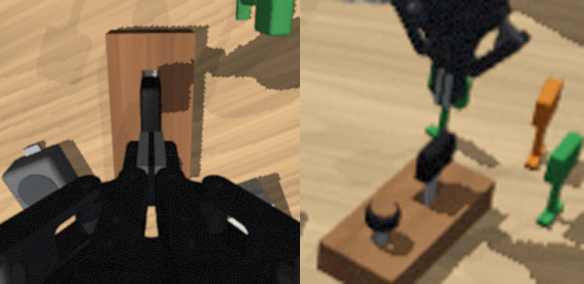

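Not gripped: the anchor still stands in the block and the closed jaws hang above it. In both views the visible finger ends lie near the reported TCP rather than 22 mm ahead of it. I quantify that from the scene camera.

```bash
python3 - <<'E'
from h import *
s=r.state();t=s['tcp_pos'];q=camera_params("scene");im=camera("scene");p=camera_params("wrist");w=camera("wrist")
u,v=proj(q,t).astype(int);o=(u-40,v-45)
c=cv2.resize(im[v-45:v+45,u-40:u+40],(533,600),interpolation=cv2.INTER_CUBIC);k=600/90
def mk(X,col,n):
    a=((proj(q,X)-o+.5)*k).astype(int);cv2.circle(c,tuple(int(i) for i in a),4,col,-1);print(n,proj(q,X).round(1))
mk(t,(255,0,0),"tcp");mk(t-[0,0,.022],(255,255,0),"tip")
for z in(.096,.062,.036): mk([.4852,.155,z],(0,255,255),"handle%g"%z)
mk([.5616-.001,.1177,.036],(255,0,255),"stud hole")
cv2.imwrite("pics/s3.png",c[...,::-1])
T=R.from_quat(s['ee_rot']).as_matrix()
print("q",s['q'],"wrist tip",proj(p,t+T@[0,0,.022]))
g=w[200:300,240:264].mean(1).astype(int);print([(200+i,*g[i]) for i in range(0,60,3)])
E
```

```text
tcp [321. 176.]
tip [319.9 182.8]
handle0.096 [319.3 184. ]
handle0.062 [317.7 193.9]
handle0.036 [316.6 201.3]
stud hole [298.  216.7]
q [ 3.11424658e-01  3.19660624e-01 -1.36258364e-01  1.11562751e+00
 -1.19376613e-05  7.38531298e-01] wrist tip [252.31774072 218.68405598]
[(200, np.int64(42), np.int64(37), np.int64(36)), (203, np.int64(40), np.int64(36), np.int64(34)), (206, np.int64(42), np.int64(36), np.int64(35)), (209, np.int64(39), np.int64(34), np.int64(32)), (212, np.int64(40), np.int64(35), np.int64(33)), (215, np.int64(45), np.int64(37), np.int64(35)), (218, np.int64(47), np.int64(40), np.int64(37)), (221, np.int64(46), np.int64(39), np.int64(36)), (224, np.int64(48), np.int64(40), np.int64(36)), (227, np.int64(48), np.int64(39), np.int64(35)), (230, np.int64(48), np.int64(40), np.int64(36)), (233, np.int64(53), np.int64(51), np.int64(50)), (236, np.int64(52), np.int64(51), np.int64(50)), (239, np.int64(50), np.int64(51), np.int64(50)), (242, np.int64(48), np.int64(49), np.int64(49)), (245, np.int64(48), np.int64(48), np.int64(49)), (248, np.int64(48), np.int64(49), np.int64(49)), (251, np.int64(48), np.int64(48), np.int64(48)), (254, np.int64(47), np.int64(49), np.int64(48)), (257, np.int64(46), np.int64(47), np.int64(46))]
```

View pics/s3.png

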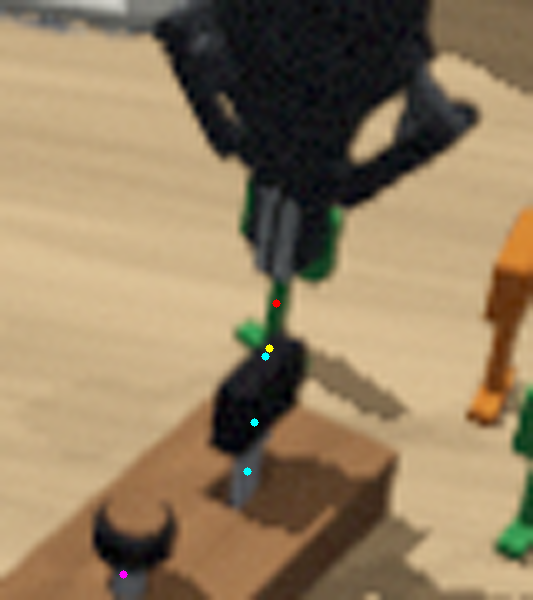

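```bash
python3 - <<'E'
from h import *
s=r.state();t=s['tcp_pos'];T=R.from_quat(s['ee_rot']).as_matrix()
def P(n):
    p=camera_params(n);f=192/np.tan(np.radians(p["vertical_fov"]/2));M=cv2.Rodrigues(p["rvec"])[0]
    return np.array([[f,0,p["cx"]],[0,f,p["cy"]],[0,0,1]])@np.c_[M,p["tvec"]]
def tri(a,b,A,B):
    X=cv2.triangulatePoints(P(a),P(b),np.array(A,float),np.array(B,float)).ravel();return X[:3]/X[3]
for A in((322.9,172.2),(322.9,173.5)):
  X=tri("scene","wrist",A,(252,231.5));print(X,"in tool",T.T@(X-t))
# handle: top-view top face centre and wrist
X=cv2.triangulatePoints(P("top"),P("scene"),np.array([175.4,210.6]),np.array([281+270/6.667,131+362/6.667])).ravel();print("handle top",X[:3]/X[3])
print(s['q']);print("torque",s['joint_torque'])
E
```

```text
[0.47967204 0.15888112 0.13145823] in tool [ 0.00601954  0.0002665  -0.0093811 ]
[0.48106757 0.15908241 0.12850218] in tool [ 0.00483016  0.0010301  -0.00642669]
handle top [0.48661326 0.15715412 0.09286308]
[ 3.11441680e-01  3.19974547e-01 -1.36350968e-01  1.11564900e+00
  5.84605414e-06  7.38538107e-01]
torque [ 6.79080513e-04 -3.93823493e+01  2.35309947e+01  4.08138963e-03
 -5.97981739e-05  2.70703771e-05]
```

The evidence is consistent. The open tips are 85 mm apart and appear at 0.146 m depth. The swing between open and shut is 13 mm. The shut jaws passed freely over the 96 mm handle. So the fingertips really stand ~20 mm behind the reported TCP, about 41 mm higher than stated, and the grasp point is ≈38 mm behind it. I open and go down to reported z ≈0.042, watching the force.

```bash
python3 -m jog '[0,0,0,0, 0,0,0,0, 0,0,0.02,0, 0,0,0.02,0, 0,0,0.01,0, 0,0,0,0]' 0.6;  python3 -m jog '[0,0,0.01,0, 0,0,0.01,0, 0,0,0.01,0, 0,0,0,0]'; python3 -m jog '[0,0,0,0, 0,0,0,0, 0,0,0,0, 0,0,0,0, 0,0,0,0, 0,0,0,0]' 0;
```

```text
t: 6.45
tcp_pos: [0.4841, 0.1558, 0.071]
ee_rot: [0.212, 0.977, -0.001, -0.002]
contact_force: [-0.9, 0.3, -0.5]
opening: 0.607
t: 6.85
tcp_pos: [0.4842, 0.1559, 0.041]
ee_rot: [0.212, 0.977, -0.001, -0.001]
contact_force: [-0.9, 0.1, -0.0]
opening: 0.597
t: 7.45
tcp_pos: [0.4859, 0.1564, 0.0432]
ee_rot: [0.212, 0.977, 0.0, 0.0]
contact_force: [-0.3, -0.4, 3.7]
opening: 0.184
```

Gripped: opening 0.184 is about 16 mm. I lift straight out.

```bash
python3 -m jog '[0,0,-0.005,0, 0,0,-0.005,0, 0,0,-0.01,0, 0,0,-0.01,0, 0,0,-0.01,0, 0,0,-0.02,0, 0,0,-0.02,0, 0,0,-0.02,0, 0,0,-0.02,0, 0,0,0,0]'; python3 - <<'E'
from h import *
s=r.state();t=s['tcp_pos'];T=R.from_quat(s['ee_rot']).as_matrix();print(s['contact_force'],s['ft_torque'],s['opening'])
d=np.array([.553,-.243])-t[:2];print("delta in tool",T[:2,:2].T@d, "yaw",np.degrees(np.arctan2(T[1,0],T[0,0])))
im=camera("wrist");cv2.imwrite("pics/w4.png",im[...,::-1])
E
```

```text
t: 8.45
tcp_pos: [0.4878, 0.157, 0.1663]
ee_rot: [0.212, 0.977, 0.002, 0.003]
contact_force: [0.4, 1.0, -2.4]
opening: 0.18
[ 0.35269478  1.00736992 -2.38015831] [ 0.0136332  -0.05724457 -0.02213576] 0.18023962110866418
delta in tool [-0.22507431 -0.33708993] yaw 155.52972724865015
```

View pics/w4.png

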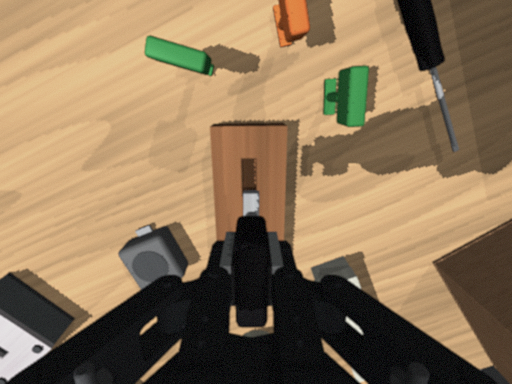

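The anchor is in hand and hangs upright, with the crossbar end at (251,205). The load is 2 N, as expected, and the empty block slot is at (248,172). I carry it over to the base and turn to the slot direction.

```bash
python3 -m jog '[-0.025,-0.0375,0,0, -0.025,-0.0375,0,0, -0.025,-0.0375,0,0, -0.025,-0.0375,0,0, -0.025,-0.0375,0,0, -0.025,-0.0375,0,0, -0.025,-0.0375,0,0, -0.025,-0.0375,0,0, -0.025,-0.037,0,0]';  python3 -m jog '[0,0,0,-8.2, 0,0,0,-8.2, 0,0,0,-8.2, 0,0,0,-8.2, 0,0,0,-8.2, 0,0,0,0, 0,0,0,0, 0,0,0,0]'; python3 - <<'E'
from h import *
s=r.state();t=s['tcp_pos'];T=R.from_quat(s['ee_rot']).as_matrix();print(t,s['q'],"yaw",np.degrees(np.arctan2(T[1,0],T[0,0])))
p=camera_params("top");im=camera("top");h=cv2.cvtColor(im,cv2.COLOR_RGB2HSV)
a=h[195:232,158:192];print("block slot");blobs(a[...,2]<70,p,.036,8,(158,195))
cv2.imwrite("pics/t5.png",im[...,::-1])
p=camera_params("wrist");w=camera("wrist");cv2.imwrite("pics/w5.png",w[...,::-1])
for z in(.01,.037): print(proj(p,t+T@[0,0,z]))
c=cv2.resize(im[190:240,150:200],(384,384),interpolation=cv2.INTER_CUBIC)
cv2.imwrite("pics/m5.png",np.hstack([w[:,110:400],c])[...,::-1])
E
```

```text
t: 9.4
tcp_pos: [0.5499, -0.2452, 0.161]
ee_rot: [0.212, 0.977, 0.0, -0.001]
contact_force: [0.4, 0.8, -2.0]
opening: 0.176
t: 10.2
tcp_pos: [0.5504, -0.2435, 0.162]
ee_rot: [-0.143, 0.99, 0.0, -0.0]
contact_force: [-0.6, -0.0, -3.3]
opening: 0.177
[ 0.55035085 -0.24347139  0.16195562] [-4.16509829e-01  4.69170509e-01  1.97978982e-01  1.30074606e+00
 -3.23610438e-07 -7.03047186e-01] yaw -163.582600330056
block slot
px [174.5 213. ] world [0.4863 0.1662] size 0.0768 0.0833 long ang 0.4000000000000057
[251.73244437 226.19091908]
[251.64194208 210.63293835]
```

View pics/m5.png

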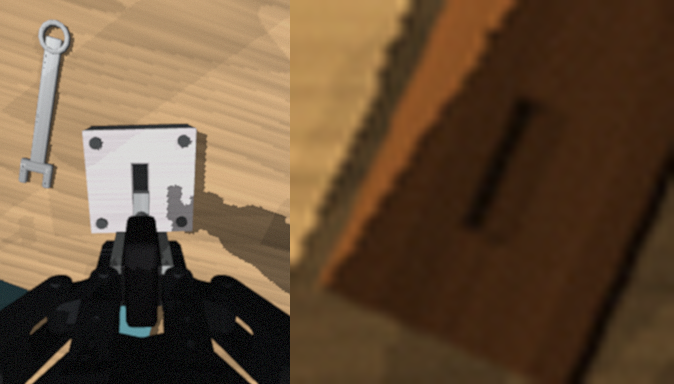

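The wrist view shows the base slot at about (250,178), far end at row ~164, with the crossbar end just below it at about (250,200). The top crop shows the block slot centre at about px (177.7,211.6). I take exact edges from the profiles.

```bash
python3 - <<'E'
from h import *
s=r.state();t=s['tcp_pos'];T=R.from_quat(s['ee_rot']).as_matrix();p=camera_params("wrist")
print("block slot",ray(camera_params("top"),(177.7,211.6),.036))
w=cv2.imread("pics/w5.png").astype(int).mean(2).astype(int)
print("col 248-252 rows 155-235",list(zip(range(155,235),w[155:235,248:253].mean(1).astype(int))))
for v in(170,178,186,196,202,208): print(v,list(zip(range(236,268),w[v-1:v+2,236:268].mean(0).astype(int))))
for v in (163,192): 
  print(v,[ (z,(T.T@(ray(p,(250.5,v),z)-t)).round(4)) for z in(.052,t[2]-.037)])
E
```

```text
block slot [0.48920167 0.15880982 0.036     ]
col 248-252 rows 155-235 [(155, np.int64(218)), (156, np.int64(217)), (157, np.int64(217)), (158, np.int64(217)), (159, np.int64(218)), (160, np.int64(218)), (161, np.int64(218)), (162, np.int64(196)), (163, np.int64(140)), (164, np.int64(73)), (165, np.int64(35)), (166, np.int64(34)), (167, np.int64(35)), (168, np.int64(38)), (169, np.int64(37)), (170, np.int64(36)), (171, np.int64(35)), (172, np.int64(34)), (173, np.int64(36)), (174, np.int64(39)), (175, np.int64(37)), (176, np.int64(36)), (177, np.int64(38)), (178, np.int64(36)), (179, np.int64(38)), (180, np.int64(39)), (181, np.int64(38)), (182, np.int64(39)), (183, np.int64(36)), (184, np.int64(39)), (185, np.int64(37)), (186, np.int64(37)), (187, np.int64(36)), (188, np.int64(37)), (189, np.int64(40)), (190, np.int64(57)), (191, np.int64(67)), (192, np.int64(82)), (193, np.int64(130)), (194, np.int64(168)), (195, np.int64(180)), (196, np.int64(180)), (197, np.int64(178)), (198, np.int64(178)), (199, np.int64(179)), (200, np.int64(177)), (201, np.int64(178)), (202, np.int64(179)), (
[... 4417 characters left out ...]
7, np.int64(176)), (248, np.int64(174)), (249, np.int64(176)), (250, np.int64(177)), (251, np.int64(179)), (252, np.int64(183)), (253, np.int64(185)), (254, np.int64(182)), (255, np.int64(180)), (256, np.int64(178)), (257, np.int64(173)), (258, np.int64(160)), (259, np.int64(181)), (260, np.int64(210)), (261, np.int64(216)), (262, np.int64(214)), (263, np.int64(215)), (264, np.int64(215)), (265, np.int64(213)), (266, np.int64(215)), (267, np.int64(216))]
163 [(0.052, array([ 0.0207, -0.0009,  0.1103])), (np.float64(0.12533891724368496), array([ 0.0378, -0.0008,  0.037 ]))]
192 [(0.052, array([-0.01  , -0.0009,  0.1103])), (np.float64(0.12533891724368496), array([ 0.0154, -0.0008,  0.037 ]))]
```

Slot centre is at tool (−0.0003…−0.0026, −0.001) and foot centre at (−0.0017, −0.0007). They agree within the ±2 mm play, so I lower to just above the cover and recheck.

```bash
python3 -m jog '[0.0005,-0.0003,0,0, 0,0,0.015,0, 0,0,0.015,0, 0,0,0.015,0, 0,0,0.01,0, 0,0,0.007,0, 0,0,0,0, 0,0,0,0, 0,0,0,0]'; python3 - <<'E'
from h import *
s=r.state();t=s['tcp_pos'];T=R.from_quat(s['ee_rot']).as_matrix();p=camera_params("wrist");im=camera("wrist")
print(t,T.round(3).tolist())
cv2.imwrite("pics/w6.png",cv2.resize(im[130:260,190:310],(600,650)[:2] if 0 else (552,598),interpolation=cv2.INTER_CUBIC)[...,::-1])
w=im.astype(int).mean(2).astype(int)
print(list(zip(range(140,225),w[140:225,248:253].mean(1).astype(int).tolist())))
E
```

```text
t: 11.2
tcp_pos: [0.5509, -0.2443, 0.1015]
ee_rot: [-0.144, 0.99, -0.0, 0.001]
contact_force: [0.2, 0.4, -2.0]
opening: 0.18
[ 0.55090284 -0.24434386  0.10150876] [[-0.959, -0.284, 0.002], [-0.284, 0.959, -0.001], [-0.001, -0.001, -1.0]]
[(140, 211), (141, 210), (142, 208), (143, 208), (144, 208), (145, 209), (146, 211), (147, 215), (148, 214), (149, 216), (150, 217), (151, 215), (152, 214), (153, 214), (154, 214), (155, 216), (156, 215), (157, 215), (158, 217), (159, 216), (160, 216), (161, 216), (162, 216), (163, 216), (164, 214), (165, 214), (166, 216), (167, 216), (168, 216), (169, 215), (170, 216), (171, 215), (172, 214), (173, 215), (174, 214), (175, 216), (176, 217), (177, 215), (178, 208), (179, 185), (180, 131), (181, 61), (182, 32), (183, 33), (184, 37), (185, 34), (186, 34), (187, 35), (188, 34), (189, 40), (190, 54), (191, 64), (192, 77), (193, 128), (194, 166), (195, 179), (196, 178), (197, 177), (198, 176), (199, 176), (200, 176), (201, 176), (202, 177), (203, 176), (204, 176), (205, 176), (206, 176), (207, 176), (208, 176), (209, 178), (210, 170), (211, 133), (212, 88), (213, 71), (214, 69), (215, 53), (216, 26), (217, 8), (218, 7), (219, 5), (220, 7), (221, 7), (222, 13), (223, 8), (224, 6)]
```

View pics/w6.png

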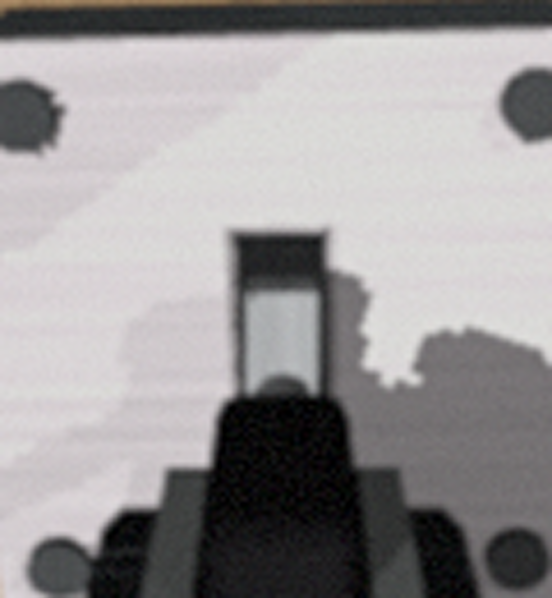

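The crossbar lies over the slot, laterally centred within 0.5 mm. The far-end gap is 3.5 mm where 2 mm is ideal, so I shift +1.3 mm along x. Then I lower in checked steps.

```bash
python3 -m jog '[0.0013,-0.0004,0,0, 0,0,0.005,0, 0,0,0.005,0, 0,0,0.004,0, 0,0,0.002,0, 0,0,0,0]'; python3 -m jog '[0,0,0.002,0, 0,0,0.002,0, 0,0,0.002,0, 0,0,0,0, 0,0,0,0]'
```

```text
t: 11.85
tcp_pos: [0.5487, -0.2447, 0.0839]
ee_rot: [-0.144, 0.99, 0.0, -0.001]
contact_force: [0.5, 0.1, -2.3]
opening: 0.18
t: 12.35
tcp_pos: [0.5491, -0.2448, 0.0786]
ee_rot: [-0.144, 0.99, 0.0, -0.0]
contact_force: [-0.2, -0.1, -1.9]
opening: 0.179
```

It is through the cover with no contact force. I lower on towards the floor.

```bash
python3 -m jog '[0,0,0.006,0, 0,0,0.006,0, 0,0,0.006,0, 0,0,0.006,0, 0,0,0.004,0, 0,0,0.002,0, 0,0,0,0, 0,0,0,0]'; python3 -m jog '[0,0,0.001,0, 0,0,0.001,0, 0,0,0.001,0, 0,0,0,0]'
```

```text
t: 13.15
tcp_pos: [0.5493, -0.2449, 0.0488]
ee_rot: [-0.144, 0.99, -0.0, 0.0]
contact_force: [-0.0, -0.1, -1.8]
opening: 0.178
t: 13.55
tcp_pos: [0.549, -0.2448, 0.0455]
ee_rot: [-0.144, 0.99, 0.0, -0.0]
contact_force: [-0.3, 0.9, -3.0]
opening: 0.177
```

```bash
python3 -m jog '[0,0,0.001,0, 0,0,0.001,0, 0,0,0,0]'; python3 -m jog '[0,0,0.0005,0, 0,0,0,0]'; python3 -m jog '[0,0,0.0005,0, 0,0,0,0]';python3 -m jog '[0,0,0.0005,0, 0,0,0,0]'
```

```text
t: 13.85
tcp_pos: [0.549, -0.2448, 0.0434]
ee_rot: [-0.144, 0.99, 0.0, -0.0]
contact_force: [-0.2, 0.3, -3.1]
opening: 0.181
t: 14.05
tcp_pos: [0.5491, -0.2448, 0.0432]
ee_rot: [-0.144, 0.99, -0.0, 0.0]
contact_force: [-0.5, 0.6, -1.0]
opening: 0.18
t: 14.25
tcp_pos: [0.5492, -0.2449, 0.0432]
ee_rot: [-0.144, 0.99, -0.0, 0.0]
contact_force: [-2.7, 0.5, 2.5]
opening: 0.18
t: 14.45
tcp_pos: [0.5493, -0.2449, 0.0432]
ee_rot: [-0.144, 0.99, -0.0, 0.0]
contact_force: [-2.4, 0.4, 6.4]
opening: 0.179
```

It is home: floor contact at z 0.0432, about 8 N for 1 mm of commanded depth. I unload and turn +90° (q6 −40° → +50°), with a small shift for the anchor's offset in the hand.

```bash
python3 -m jog '[0,0,-0.0015,0, 0,0,0,0, 0,0,0,8.2, 0,0,0,8.2, 0,0,0,8.2, 0,0,0,8.2, 0,0,0,0]'; python3 -m jog '[0,0.0004,0,8.2, 0,0.0004,0,8.2, 0.0002,0.0004,0,8.2, 0.0002,0.0004,0,8.2, 0.0002,0.0004,0,8.2, 0.0002,0,0,8.2, 0,0,0,8.2, 0,0,0,0, 0,0,0,0]'; python3 -c "
from h import *
s=r.state();T=R.from_quat(s['ee_rot']).as_matrix();print(s['contact_force'],s['ft_torque'],'yaw',np.degrees(np.arctan2(T[1,0],T[0,0])),s['q'][5])"
```

```text
t: 15.15
tcp_pos: [0.5492, -0.2448, 0.0432]
ee_rot: [0.141, 0.99, 0.0, -0.0]
contact_force: [-0.5, 0.3, -1.6]
opening: 0.178
t: 16.05
tcp_pos: [0.5495, -0.2426, 0.0433]
ee_rot: [0.598, 0.802, -0.0, -0.0]
contact_force: [0.9, -0.1, -2.1]
opening: 0.177
[ 0.92238544 -0.13444669 -2.05127095] [-0.00436624 -0.0181182  -0.02380824] yaw 106.59074077558692 0.8654984492365182
```

It is turned across (yaw 106.6° against slot 16.6°). I pull up in small steps; the reading with the anchor hanging free is ≈ −2.1 N.

```bash
python3 -m jog '[0,0,-0.001,0, 0,0,-0.001,0, 0,0,-0.001,0, 0,0,0,0]'; python3 -m jog '[0,0,-0.001,0, 0,0,-0.001,0, 0,0,0,0]' ;python3 -m jog '[0,0,-0.001,0, 0,0,-0.0005,0, 0,0,0,0]'
```

```text
t: 16.45
tcp_pos: [0.5498, -0.2427, 0.0469]
ee_rot: [0.599, 0.801, 0.0, 0.0]
contact_force: [-0.4, 0.3, -2.8]
opening: 0.181
t: 16.75
tcp_pos: [0.5498, -0.2427, 0.0488]
ee_rot: [0.599, 0.8, 0.0, 0.0]
contact_force: [-0.3, -0.2, -2.6]
opening: 0.181
t: 17.05
tcp_pos: [0.5497, -0.2427, 0.0502]
ee_rot: [0.6, 0.8, 0.0, 0.0]
contact_force: [-0.1, 1.2, -1.7]
opening: 0.178
```

```bash
python3 -m jog '[0,0,-0.001,0, 0,0,-0.0005,0, 0,0,0,0]'
```

```text
t: 17.35
tcp_pos: [0.5497, -0.2427, 0.0517]
ee_rot: [0.6, 0.8, 0.0, 0.0]
contact_force: [0.5, 0.5, -2.5]
opening: 0.18
```

```bash
python3 -m jog '[0,0,-0.001,0, 0,0,-0.001,0, 0,0,0,0]'; python3 -m jog '[0,0,-0.001,0, 0,0,-0.0005,0, 0,0,0,0]'
```

```text
t: 17.65
tcp_pos: [0.5498, -0.2427, 0.0538]
ee_rot: [0.6, 0.8, 0.0, 0.0]
contact_force: [0.4, -0.1, -2.3]
opening: 0.184
t: 17.95
tcp_pos: [0.5497, -0.2426, 0.0552]
ee_rot: [0.6, 0.8, 0.0, 0.0]
contact_force: [0.5, -0.9, -2.8]
opening: 0.182
```

```bash
python3 -m jog '[0,0,-0.001,0, 0,0,-0.0005,0, 0,0,0,0]'
```

```text
t: 18.25
tcp_pos: [0.5497, -0.2426, 0.0567]
ee_rot: [0.6, 0.8, 0.0, 0.0]
contact_force: [0.4, 0.2, -2.1]
opening: 0.176
```

```bash
python3 -m jog '[0,0,-0.001,0, 0,0,-0.001,0, 0,0,0,0]'; python3 -m jog '[0,0,-0.001,0, 0,0,-0.0005,0, 0,0,0,0]'
```

```text
t: 18.55
tcp_pos: [0.5498, -0.2427, 0.0588]
ee_rot: [0.6, 0.8, 0.0, 0.0]
contact_force: [0.4, 0.2, -2.7]
opening: 0.18
t: 18.85
tcp_pos: [0.5497, -0.2427, 0.0602]
ee_rot: [0.6, 0.8, -0.0, 0.0]
contact_force: [-0.3, -0.0, -2.1]
opening: 0.18
```

```bash
python3 -m jog '[0,0,-0.001,0, 0,0,-0.0005,0, 0,0,0,0]'
```

```text
t: 19.15
tcp_pos: [0.5495, -0.2425, 0.0612]
ee_rot: [0.6, 0.8, -0.0, -0.0]
contact_force: [1.2, 0.1, -4.3]
opening: 0.178
```

It meets the strike at ≈17.5 mm of rise. I build up the load.

```bash
python3 -m jog '[0,0,-0.001,0, 0,0,-0.0005,0, 0,0,0,0, 0,0,0,0]'
```

```text
t: 19.55
tcp_pos: [0.5494, -0.2425, 0.0624]
ee_rot: [0.6, 0.8, -0.0, -0.0]
contact_force: [2.6, -0.7, -9.5]
opening: 0.181
```

```bash
python3 -m jog '[0,0,-0.0007,0, 0,0,0,0, 0,0,0,0, 0,0,0,0]'; python3 -m jog '[0,0,0,0, 0,0,0,0]'
```

```text
t: 19.95
tcp_pos: [0.5494, -0.2425, 0.0632]
ee_rot: [0.6, 0.8, -0.0, -0.0]
contact_force: [3.5, -0.1, -15.0]
opening: 0.18
t: 20.15
tcp_pos: [0.5494, -0.2425, 0.0634]
ee_rot: [0.6, 0.8, -0.0, -0.0]
contact_force: [2.6, -1.8, -15.9]
opening: 0.181
```

The load is ≈13.5 N, slightly too much, so I back off 0.4 mm and watch it settle.

```bash
python3 -m jog '[0,0,0.0004,0, 0,0,0,0, 0,0,0,0, 0,0,0,0]'; python3 -m jog '[0,0,0,0, 0,0,0,0]';  python3 -m jog '[0,0,0,0, 0,0,0,0]'
```

```text
t: 20.55
tcp_pos: [0.5494, -0.2425, 0.0633]
ee_rot: [0.6, 0.8, -0.0, -0.0]
contact_force: [2.0, -0.9, -14.6]
opening: 0.178
t: 20.75
tcp_pos: [0.5494, -0.2425, 0.0633]
ee_rot: [0.6, 0.8, -0.0, -0.0]
contact_force: [1.1, 0.3, -15.3]
opening: 0.179
t: 20.95
tcp_pos: [0.5494, -0.2425, 0.0633]
ee_rot: [0.599, 0.8, -0.0, -0.0]
contact_force: [1.4, 0.1, -15.3]
opening: 0.179
```

```bash
python3 -m jog '[0,0,0.0006,0, 0,0,0,0, 0,0,0,0, 0,0,0,0]'; python3 -m jog '[0,0,0,0, 0,0,0,0]'
```

```text
t: 21.35
tcp_pos: [0.5495, -0.2425, 0.0629]
ee_rot: [0.6, 0.8, -0.0, -0.0]
contact_force: [1.1, 0.1, -13.7]
opening: 0.18
t: 21.55
tcp_pos: [0.5495, -0.2426, 0.0628]
ee_rot: [0.6, 0.8, -0.0, -0.0]
contact_force: [0.9, -0.6, -12.4]
opening: 0.175
```

Now the load is ≈10 N (−12.4 less the hanging −2.2, and 2.1 mm yield × 5 N/mm agrees). I hold it for over two seconds.

```bash
for i in 1 2 3; do python3 -m jog '[0,0,0,0, 0,0,0,0, 0,0,0,0, 0,0,0,0, 0,0,0,0]' | grep -E "tcp|force|t:"; done
```

```text
t: 22.05
tcp_pos: [0.5495, -0.2425, 0.0628]
ee_rot: [0.6, 0.8, -0.0, -0.0]
contact_force: [-0.5, -0.0, -13.2]
t: 22.55
tcp_pos: [0.5495, -0.2426, 0.0628]
ee_rot: [0.6, 0.8, -0.0, -0.0]
contact_force: [-0.1, 0.3, -13.2]
t: 23.05
tcp_pos: [0.5496, -0.2426, 0.0628]
ee_rot: [0.6, 0.8, -0.0, -0.0]
contact_force: [-0.8, -0.8, -12.4]
```

```bash
for i in 1 2 ; do python3 -m jog '[0,0,0,0, 0,0,0,0, 0,0,0,0, 0,0,0,0, 0,0,0,0]' | grep -E "tcp|force|t:"; done
```

```text
t: 23.55
tcp_pos: [0.5496, -0.2426, 0.0628]
ee_rot: [0.6, 0.8, -0.0, -0.0]
contact_force: [-1.0, 0.1, -12.4]
t: 24.05
tcp_pos: [0.5496, -0.2426, 0.0628]
ee_rot: [0.6, 0.8, -0.0, -0.0]
contact_force: [-0.4, 1.0, -11.8]
```

Held ~10 N for 2.5 s. I lower back home.

```bash
python3 -m jog '[0,0,0.003,0, 0,0,0.003,0, 0,0,0.003,0, 0,0,0.003,0, 0,0,0.003,0, 0,0,0.002,0, 0,0,0.001,0, 0,0,0,0, 0,0,0,0]'; for i in 1 2; do python3 -m jog '[0,0,0.0007,0, 0,0,0,0]'; done
```

```text
t: 24.95
tcp_pos: [0.5497, -0.2426, 0.0448]
ee_rot: [0.6, 0.8, 0.0, 0.0]
contact_force: [-0.2, 0.3, -1.8]
opening: 0.179
t: 25.15
tcp_pos: [0.5496, -0.2426, 0.0441]
ee_rot: [0.6, 0.8, -0.0, -0.0]
contact_force: [0.3, -0.7, -2.6]
opening: 0.174
t: 25.35
tcp_pos: [0.5496, -0.2426, 0.0433]
ee_rot: [0.6, 0.8, -0.0, -0.0]
contact_force: [0.5, 0.7, -2.4]
opening: 0.178
```

```bash
for i in 1 2; do python3 -m jog '[0,0,0.0005,0, 0,0,0,0]'; done
```

```text
t: 25.55
tcp_pos: [0.5497, -0.2426, 0.0432]
ee_rot: [0.6, 0.8, 0.0, 0.0]
contact_force: [-0.4, 1.1, 0.4]
opening: 0.174
t: 25.75
tcp_pos: [0.5497, -0.2426, 0.0432]
ee_rot: [0.6, 0.8, 0.0, 0.0]
contact_force: [-2.0, 1.9, 4.9]
opening: 0.176
```

It is back on the floor at the same height, so there was no slip in the grip. I release and retreat upwards.

```bash
python3 -m jog '[0,0,-0.0005,0, 0,0,0,0]'; python3 -m jog '[0,0,0,0, 0,0,0,0, 0,0,0,0, 0,0,0,0, 0,0,0,0]' 0.6; python3 -m jog '[0,0,-0.01,0, 0,0,-0.02,0, 0,0,-0.03,0, 0,0,-0.03,0, 0,0,-0.03,0, 0,0,-0.03,0, 0,0,0,0, 0,0,0,0]'; python3 - <<'E'
from h import *
s=r.state();t=s['tcp_pos'];T=R.from_quat(s['ee_rot']).as_matrix();p=camera_params("wrist");w=camera("wrist")
print(s['opening'],s['contact_force']);u,v=proj(p,[.553,-.243,.079]).astype(int)
print((u,v),proj(p,[.553,-.243,.052])); 
h=cv2.cvtColor(w,cv2.COLOR_RGB2HSV);blobs(h[100:260,180:330,2]<45,p,.096,200,(180,100))
top=camera("top");c=cv2.resize(camera("scene")[150:250,110:230],(461,384),interpolation=cv2.INTER_CUBIC)
cv2.imwrite("pics/f.png",np.hstack([w[:,100:420],c])[...,::-1])
E
```

```text
t: 25.95
tcp_pos: [0.5497, -0.2426, 0.0432]
ee_rot: [0.6, 0.8, 0.0, 0.0]
contact_force: [-2.2, 1.5, 3.1]
opening: 0.181
t: 26.45
tcp_pos: [0.5497, -0.2426, 0.0428]
ee_rot: [0.6, 0.8, 0.0, -0.0]
contact_force: [0.1, -0.2, 0.4]
opening: 0.6
t: 27.25
tcp_pos: [0.5502, -0.2429, 0.1944]
ee_rot: [0.6, 0.8, 0.0, 0.001]
contact_force: [-0.6, 0.5, -1.3]
opening: 0.601
0.6012711044324308 [-0.58538452  0.54249588 -1.26772701]
(np.int64(254), np.int64(180)) [253.72223196 174.07861627]
px [252.  182.5] world [ 0.55   -0.2409] size 0.0323 0.0503 long ang 107.5
```

View pics/f.png

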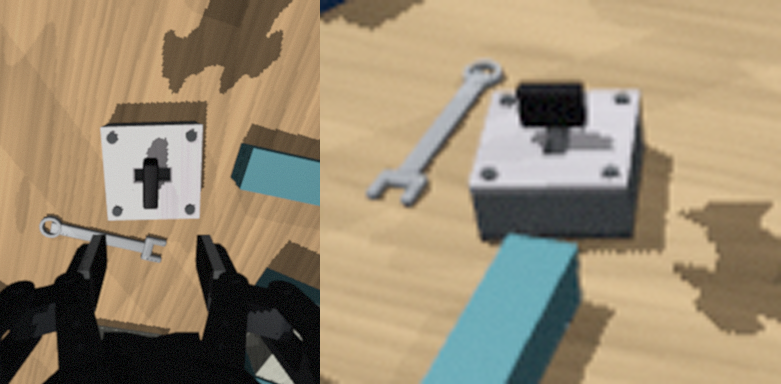

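The wrist view shows the handle at (252,182) across the dark slot, with long-axis angle 107.5°. In the scene view the anchor stands upright on the base and the jaws are well clear. I hand in.

```bash
python3 -c "
from station import r
print(r.close_job(), r.state()['t'])"
```

```text
the job is handed in; nothing more can be done
the job is handed in; nothing more can be done
```

The job is done and handed in, with about 27 s on the clock at the last move. The anchor now stands in the base, turned across the slot and released.

- **Lowering and turn:** I took the anchor out of the block and lowered it through the slot until it touched the floor. I then turned it +90°, to yaw 106.6° against 16.6° for the slot.
- **Pull test:** It met the strike after about 17.5 mm of free rise. I held about 10 N for 2.5 s; the wrist read −12 to −13 N, of which about −2.2 N is the hanging anchor. The strike's 2.1 mm of yield agrees with 10 N.
- **Overshoot:** While setting the load, the pull reached about 13.5 N for roughly 1 s. I backed off before the hold, and it stayed well under 30 N.
- **Return and release:** The anchor reached the floor at the same height as before (reported z 0.0432), so it did not slip in the grip. I opened the jaws and retreated 150 mm.
- **Last checks:** The pictures show the anchor upright and across the slot (handle axis about 107.5°), with the jaws clear of it. I moved no bystander on purpose, but I did not measure their final positions.

**Disagreement with the description:** My first grasp closed on nothing. The pictures put the fingertips about 20 mm behind the reported TCP, where the description says 22 mm ahead. I allowed for about 41 mm and the second grasp held. The top and wrist cameras also differed by about 2 mm on the slot position, so I used the wrist view.

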